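# Rock the angle gauge on the worn block to its mark and hold

## Robot

A 7-joint arm with a two-finger parallel gripper is mounted at the origin on the work surface. World frame = base frame: x ahead of the robot, y to its left, z up, the work surface at z = 0. Lengths are in m, angles in rad, forces in N, time in s.
With the tool pointing down it reaches from about 0.4 to 0.875 m from the base axis. Payload 19.3 kg.
Tool frame: the origin (TCP) lies between the finger pads; the fingertips stand 17 mm ahead of it and the grasp point (between the pads) lies 2 mm behind it; z points along the fingers, x is the direction in which the jaws open and shut, and the axes are right-handed (so a half turn about z gives the same grasp; the last joint's range is limited). The gripper opens to 85 mm and grips with 20 to 120 N. Pads are 22 mm wide; open, the fingers measure 114 mm over their backs; the gripper's body (76 mm by 85 mm) begins 54 mm behind the grasp point. The pads swing forward as they close: fully open they stand 13 mm farther back than shut.
Start: joints at [-1.182, 0.521, -0.036, 1.599, 0.021, 1.021, -0.113], TCP at [0.277, 0.56, 0.248] pointing down, gripper open.
Joint ranges: [-2.91, 2.91], [-0.3, 2.13], [-1.5, 1.42], [0.17, 2.43], [-1.26, 4.41], [0.16, 1.93], [-2.52, 2.52]. Speed limits (rad/s): [1.89, 1.89, 2.39, 2.39, 3.01, 3.01, 3.01].

## Interface

Orientations are given as [roll, pitch, yaw] about the fixed x, y, z axes, in that order (R = Rz(yaw) Ry(pitch) Rx(roll)).
In Python, from workcell import bot gives the robot as it stands. The module is installed in compiled form; this text tells all that it offers.
- The arm moves only by the tool arm_command, never from a script. Its argument "targets" is a list of rows, each a list of 6 numbers: the shift along the tool's x, y, z in mm, then the turn, a rotation vector about the tool's x, y, z in degrees. In form: [[x, y, z, wx, wy, wz], ...]. A call has 1 to 8 rows; each row shifts and turns the pose as measured when the row begins, along the tool's axes as they then stand; what a row does not reach is not made up. A row lasts 1/10 s, in which the tool goes at most 50 mm and 8.59 degrees, less where a joint would pass 70% of its speed; a pose out of reach is approached as far as the arm can. A call is refused whole if a number of a shift passes 50 or a number of a turn 8.59, either way. A call with a gripper value outside its range is refused whole. "grip" is the opening in per cent of the stroke, from 0 (shut) to 100 (fully open), set as the call begins (left out, the last holds). The fingers move at their own pace and stop on an object; "grip_force" is the grip in N (left out, the last holds). Time passes only in rows, so rows that do not move let the fingers close. It gives the time, the measured TCP pose, the force and the opening at its end, in the units of the state.
- bot.observe(): the state, without advancing time (a new reading comes with each control period).
- bot.grab_frame(name): name is "scene" or "top"; returns a dict with "color" (420x560x3 uint8, red, green, blue), "depth" (420x560 float32, m along the optical axis (not along the pixel's ray), 0 where there is no reading), "fov_y" (degrees; the focal length in pixels is half the picture's height over the tangent of half this angle, whatever the lens; pixels are square), "cx", "cy" (the principal point, pixels), "D" ([k1, k2, p1, p2, k3] as OpenCV has them; the pictures are not rectified), "R" (3x3) and "t" (3): a world point X has camera coordinates R X + t. Camera axes: x right, y down, z forward; pixel columns grow to the right and rows downward; lengths in m; the calibration is good to about 2 mm. A picture is of the moment at which its call begins.
- bot.job_done(): hands the job in, once; it reports no verdict.
The state is a dict: "clock": time; "qpos": joint angles; "qd": joint speeds; "joint_efforts": joint torques, N m; "position": TCP position; "tool_rot": TCP orientation; "force": force on the tool from outside, world axes, zero at the start; "moment": the same for the moment, N m; "grip_width": finger opening in m.
Only numpy, scipy, OpenCV 4.12 (cv2) and the standard library are available. Lean on these libraries where they do the work, as an engineer would, in place of code of your own. Each camera call takes 0.05 s, during which the arm holds its last target. There are 200 camera calls.

## Task

The worn trimming block is to be planed back to the slant that the red tab on the angle gauge marks. Slide the gauge out of the open end of its blue dock, set it down upright with the middle of its sole on the middle of the block's crest, its length square across the ridge, then rock it there, sole touching and pressed only lightly, until the swinging needle settles on the red tab. Finish still holding it like that, so that a colleague can scribe along the sole; leave the scraper, the jar and the wooden offcut alone.

Things in the scene. Friction and masses are not known exactly. Their poses are not given: they have to be found in the camera images.
- gauge: Yellow angle gauge, 0.2 to 0.35 kg, upright in the dock, y along the dock's y. Origin: centre of its sole's underside; z up, y along the sole, x = dial normal. Sole plate 44 (x) x 100 (y) x 8 mm; foot 16 x 50 mm up to z = 18.5; dial radius 45, 16 thick, centre at z = 52 mm, alike on both faces; on top the handle.
- handle (a point): Middle of the gauge's square yellow handle, 118 mm above the sole's underside: 24 (x) x 24 (y) x 48 mm (z = 94 to 142 mm), to be held from above.
- pointer (a joint): Angle (rad) of the black needle on the dial about the gauge's x; 0 = points to the handle (gauge upright), positive = towards the gauge's -y side. A free pendulum, bob below: the needle always settles straight up, in about 1 s. Leaning the gauge's top by an angle towards its own +y side raises the value by that angle.
- needle_tip (a point): Tip of the black needle, 34 mm from the pivot (pivot: 52 mm above the sole's underside, in the middle of the gauge); its z axis points along the needle.
- mark (a joint): Angle (rad) of the red tab on the dial, counted like the pointer; preset, stiff, stays put: 0.20 to 0.40. The needle is on the mark when joint pointer equals joint mark; the tab's half width is about 0.07 rad.
- mark_tab (a point): Middle of the red tab, 6 mm wide and 10 mm long, 41 mm from the pivot; its z axis points from the pivot to the tab.
- dock: Blue dock, fixed. Origin: on the table, at the middle. Floor 8 mm thick, on which the sole lies; channel along y, 51 mm wide (x), 12 mm high, under two lips (top z = 25 mm, y -50 to +30 mm) with a 27 mm slot between them: the sole cannot be lifted out. Shut at +y (face at y = +60 mm), open at -y (y = -50 mm): slide the gauge along -y; the sole is all out at y = -105 mm.
- block: Beech block, fixed, footprint 110 (x) x 146 (y) mm. Origin: centre of its underside. Its top is a worn, lopsided ridge along its x axis: a round nose, radius 25 mm (axis at y = 0, z = 45 mm), falling away at 0.55 rad on the +y side and 0.66 rad on the -y side.
- crest (a point): Middle of the top of the ridge, 70 mm above the table; axes as the block's.
- scraper: Bystander: scraper lying flat, orange handle 30 x 100 x 22 mm along its -y, steel blade 75 x 90 mm along its +y. Origin under the middle.
- jar: Bystander: closed glass jar, 70 mm in diameter, 60 mm high. Origin: centre of its underside.
- offcut: Bystander: wooden joist offcut 100 (x) x 45 (y) x 30 mm. Origin: centre of its underside.
There are look-alikes about, which are no part of the job. Several things have the shape of the dock; the one meant has the colours described above.

How it is judged:
On the way, in this order (a step that is already met when the one before it is completed fails the run):
1. the gauge has been slid out of the dock's open end, low (y of gauge in the frame of dock below -0.085 m and height (world z) of gauge below 0.06 m), for 0.1 s.
2. the gauge stands upright (within 0.12 rad) on the block's crest, held (contact force between gauge and block between 0.4 and 20 N and y of crest in the frame of gauge between -0.025 and 0.025 m and x of crest in the frame of gauge between -0.025 and 0.025 m and angle between the x axis of gauge and the x axis of block, either way round below 0.21 rad and angle between gauge's own z axis and vertical below 0.12 rad and contact force between the fingers and gauge above 1 N), for 0.1 s.
3. rocked on the crest until the needle has settled on the red tab (contact force between gauge and block between 0.4 and 20 N and y of crest in the frame of gauge between -0.025 and 0.025 m and x of crest in the frame of gauge between -0.025 and 0.025 m and angle between the x axis of gauge and the x axis of block, either way round below 0.21 rad and angle between the z axis of needle_tip and the z axis of mark_tab, either way round below 0.07 rad and velocity of joint pointer between -0.2 and 0.2 rad/s), for 0.5 s.
At the end, for the whole second after the job is handed in: Held by the fingers and still, the gauge touches the block with 0.4 to 20 N and touches no other thing; the block's crest lies within 25 mm of the sole's middle both ways, the gauge stands square across the ridge within 0.21 rad, and the needle is at rest within 0.07 rad of the red tab's middle (all of step 3 and contact force between the fingers and gauge above 1 N and linear speed of gauge below 0.02 m/s and height (world z) of gauge above 0.05 m and contact force between gauge and dock below 0.1 N and contact force between gauge and scraper below 0.1 N and contact force between gauge and jar below 0.1 N and contact force between gauge and offcut below 0.1 N); the arm keeps its last pose, push and grip.
It fails at once if the scraper, the jar or the offcut was moved by more than 20 mm (distance of any of scraper, jar, offcut from where it was at the start of the episode above 0.02 m).
It fails at once if the gauge was pressed hard on the block (over 45 N) (contact force between gauge and block above 45 N).
It also fails if it takes over 58 s, if anything falls off the work surface, if the arm or the gripper's body presses on something with over 40 N, if the wrist force passes 120 N, or if a joint passes its speed limit or range.

## Working session

There is one attempt and no reset: what is moved stays moved. The work goes in short steps, Python scripts to look and compute and a tool call to move; the robot and the scene stay as the last step left them, time stands still between calls to the robot, and variables do not carry over. Pictures are saved under pics/ and viewed, about 8 in all and at most 12, crops included, and the job is handed in when it is done.

Besides the shell and the picture viewer there is one more tool, called after "Request:" as name([rows], argument=value, ...), one row to a line, values as JSON. arm_command: Moves the arm, as the interface text tells. Its arguments: {"type":"object","properties":{"targets":{"type":"array"},"grip":{"type":"number"},"grip_force":{"type":"number"}},"required":["targets"]}

```bash
mkdir -p pics
cat > h.py <<'E'
import numpy as np, cv2, pickle
from workcell import bot
def grab(n,save=None):
    f=bot.grab_frame(n)
    h=f["color"].shape[0]; fl=h/2/np.tan(np.radians(f["fov_y"])/2)
    f["K"]=np.array([[fl,0,f["cx"]],[0,fl,f["cy"]],[0,0,1]]); f["D"]=np.array(f["D"],float)
    if save: cv2.imwrite(f"pics/{save}.png",f["color"][:,:,::-1])
    return f
def ray(f,uv):
    p=cv2.undistortPoints(np.array(uv,float).reshape(-1,1,2),f["K"],f["D"]).reshape(-1,2)
    d=np.c_[p,np.ones(len(p))]@f["R"]; c=-f["R"].T@f["t"]; return c,d
def onplane(f,uv,z):
    c,d=ray(f,uv); return c+d*((z-c[2])/d[:,2])[:,None]
def cloud(f):
    h,w=f["depth"].shape; v,u=np.mgrid[:h,:w]
    c,d=ray(f,np.c_[u.ravel(),v.ravel()]); return (c+d*f["depth"].reshape(-1,1)).reshape(h,w,3)
def proj(f,X):
    return cv2.projectPoints(np.array(X,float).reshape(-1,3),cv2.Rodrigues(f["R"])[0],np.array(f["t"],float),f["K"],f["D"])[0].reshape(-1,2)
E
python3 - <<'E'
from h import *
a=grab("scene","s0");b=grab("top","t0")
pickle.dump((a,b),open("f0.pkl","wb"))
print(bot.observe())
for f in (a,b): print(-f["R"].T@f["t"],f["R"][2],f["fov_y"],f["D"])
E
```

```text
{'clock': 0.1, 'qpos': array([-1.18220648,  0.52194805, -0.03630779,  1.59994661,  0.02124346,
        1.02109462, -0.11282959]), 'qd': array([ 0.00171922, -0.00219125,  0.00036426, -0.00269891,  0.00016327,
       -0.00020351,  0.0003201 ]), 'joint_efforts': array([ 4.32450674e-03, -9.28476763e+01,  1.98422112e+00, -3.70523071e+01,
        1.80835737e-02,  5.49044998e-03, -3.50237428e-05]), 'position': array([0.27671487, 0.56009198, 0.24778904]), 'tool_rot': array([3.14147552e+00, 1.00434776e-03, 1.11197147e+00]), 'force': array([ 0.57697087,  0.57373748, -0.28835263]), 'moment': array([-0.05592405, -0.0030452 ,  0.00250803]), 'grip_width': 0.08498573930109309}
[ 1.28870625 -0.24543097  1.33932787] [-0.48919428  0.12633975 -0.8629758 ] 42.951242172971014 [-0.0339363  0.         0.         0.         0.       ]
[ 0.4270119  -0.05148893  1.09104797] [ 1.34106371e-01 -9.06546305e-05 -9.90966938e-01] 54.082908690061295 [0.02761657 0.         0.         0.         0.        ]
```

View pics/s0.png

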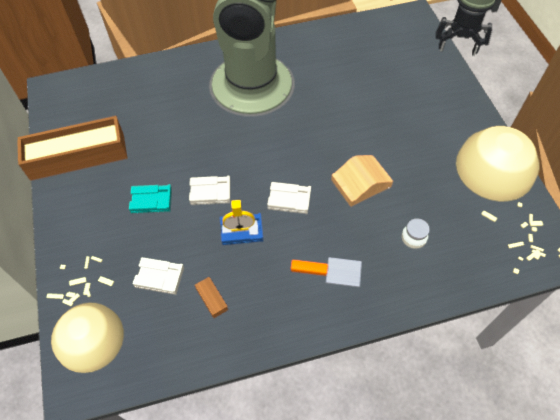

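View pics/t0.png

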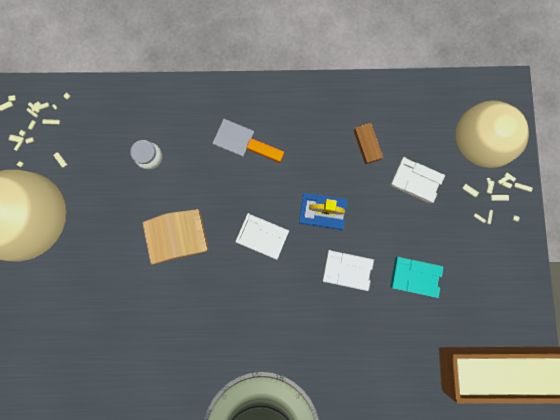

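The blue dock holding the yellow gauge is at scene (240,228) / top (324,211). The white docks are at scene (210,190), (290,197) and (158,275), and the teal one at (150,198). Only the blue one fits the description. I'll confirm this in an enlarged crop and measure.

Run:
```python
from h import *
a,b=pickle.load(open("f0.pkl","rb"))
s=cv2.resize(a["color"][190:255,205:285],None,fx=5,fy=5,interpolation=cv2.INTER_CUBIC)
t=cv2.resize(b["color"][185:240,285:365],None,fx=5,fy=5,interpolation=cv2.INTER_CUBIC)
w=np.vstack([s,t]); cv2.imwrite("pics/c1.png",w[:,:,::-1]); print(w.shape)
for n,f in (("scene",a),("top",b)):
    P=cloud(f); hsv=cv2.cvtColor(f["color"],cv2.COLOR_RGB2HSV)
    H,S,V=[hsv[...,i].astype(int) for i in range(3)]
    blue=(H>102)&(H<125)&(S>170)&(V>80)
    yel=(H>20)&(H<33)&(S>200)&(V>120)
    red=((H<6)|(H>174))&(S>180)&(V>100)
    wood=(H>8)&(H<24)&(S>60)&(V>120)
    for nm,m in (("blue",blue),("yel",yel),("red",red),("wood",wood)):
        m=m.astype(np.uint8)
        k,l,st,c=cv2.connectedComponentsWithStats(m)
        for i in range(1,k):
            if st[i,4]<(4 if nm=="red" else 40): continue
            Q=P[l==i]; ok=f["depth"][l==i]>0; Q=Q[ok]
            if len(Q)==0 or np.median(Q[:,2])<0: continue
            r=cv2.minAreaRect(Q[:,:2].astype(np.float32)*1000)
            print(n,nm,c[i].round(),st[i,4],"med",np.median(Q,0).round(4),"zr",np.percentile(Q[:,2],[2,98]).round(4),"rect",np.round(r[0],1),np.round(r[1],1),round(r[2],1))
# block: fit
P=cloud(b); 
reg=P[200:272,136:216]; d=np.gradient(reg[...,2])
np.set_printoptions(linewidth=220,suppress=True)
print((reg[::8,::8,2]*1000).round())
```

```text
(600, 400, 3)
scene blue [242. 235.] 393 med [ 0.5784 -0.1708  0.0238] zr [0.0065 0.031 ] rect [ 550.  -166.4] [112.   82.4] 81.2
scene yel [237. 210.] 200 med [ 0.5549 -0.1705  0.126 ] zr [0.0801 0.1547] rect [ 549.  -170.9] [82.3 24.8] 81.1
scene wood [ 66. 139.] 972 med [ 0.1149 -0.6092  0.0876] zr [-0.2762  0.0941] rect [  -7.4 -737.1] [710.3 327.6] 49.1
scene wood [512. 173.] 1782 med [0.5082 0.6622 0.0115] zr [-0.4563  0.0854] rect [400.5 959.4] [365.1 957.8] 34.0
scene wood [361. 179.] 1971 med [0.5013 0.2039 0.0457] zr [0.0014 0.0734] rect [468.6 222.4] [150.8 167.6] 12.5
scene wood [239. 220.] 150 med [ 0.5532 -0.1676  0.0772] zr [0.0049 0.1094] rect [ 524.3 -167.2] [90.3 74. ] 78.7
scene wood [309. 267.] 471 med [ 0.7177 -0.0186  0.0217] zr [0.0013 0.0274] rect [710.7 -15.6] [101.2  44. ] 66.2
scene wood [210. 296.] 656 med [ 0.7307 -0.2918  0.0305] zr [0.0013 0.0363] rect [ 722.7 -293.1] [116.7  44.8] 16.6
scene wood [106. 337.] 1079 med [ 0.7801 -0.5578  0.0397] zr [0.0048 0.0673] rect [ 748.  -607.7] [154.3 185.8] 77.9
top blue [322. 213.] 653 med [ 0.5296 -0.1614  0.025
[... 641 characters left out ...]
2719 med [0.5386 0.5445 0.0627] zr [0.0084 0.1024] rect [554.  579.5] [239.9 138.4] 1.8
top wood [175. 235.] 2626 med [0.4885 0.2081 0.0511] zr [0.0076 0.0727] rect [493.3 222.5] [123.7 157.7] 14.0
top wood [499. 378.] 1101 med [ 0.1554 -0.55    0.0902] zr [0.085  0.0939] rect [ 136.5 -592.2] [286.5 135.6] 89.9
[[ 1.  2. -2. -0.  1.  0.  4.  3.  0.  2.]
 [ 0.  5. -3. -2.  4. -0.  1.  0. -3.  6.]
 [-1.  4.  1. 65. 72. 62. 47. 34. 25.  4.]
 [-1. 34. 44. 59. 74. 68. 54. 36. 31.  3.]
 [-2.  3. 45. 58. 71. 70. 52. 42. 34. -3.]
 [ 5.  5. 44. 53. 74. 69. 59. 45. 34. -1.]
 [ 0. -1. 39. 53. 68. 73. 62. 51. 35. 12.]
 [-1.  5. 36. 52. 62. 73. -1.  3.  3.  2.]
 [-1.  0. 32. -2.  3.  0.  0. -0.  4. -1.]]
```

View pics/c1.png

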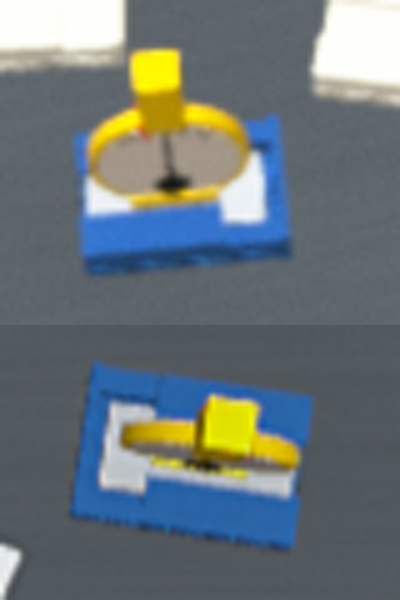

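The crop confirms it: blue dock with the yellow gauge in it. The shut end is at left in the top view (world +y), the open end at right (world −y), and the red tab is left of the handle, on the gauge's −y side. Next I refine the handle, dock axis and ridge.

```bash
python3 - <<'E'
from h import *
np.set_printoptions(suppress=True,precision=4)
F=pickle.load(open("f0.pkl","rb"))
allp=[]
for n,f in zip(("scene","top"),F):
    P=cloud(f); hsv=cv2.cvtColor(f["color"],cv2.COLOR_RGB2HSV); H,S,V=[hsv[...,i].astype(int) for i in range(3)]
    yel=(H>20)&(H<33)&(S>180)&(V>100)
    Q=P[yel&(np.abs(P[...,2]-.15)<.008)&(np.abs(P[...,0]-.55)<.06)]
    r=cv2.minAreaRect(Q[:,:2].astype(np.float32)*1000); print(n,"handle top",len(Q),np.median(Q,0),r)
    D=P[(H>102)&(H<125)&(S>170)&(np.abs(P[...,2]-.025)<.006)]
    print(" dock lips pca",np.linalg.svd((D-D.mean(0))[:,:2],full_matrices=False)[2][0],cv2.minAreaRect(D[:,:2].astype(np.float32)*1000))
    W=P[(H>8)&(H<24)&(S>60)&(V>120)&(np.hypot(P[...,0]-.49,P[...,1]-.22)<.1)&(P[...,2]>.018)]
    allp.append(W)
    yaw=np.radians(14); c=np.array([.493,.222])
    for it in range(4):
        ex=np.array([np.cos(yaw),np.sin(yaw)]); ey=np.array([-ex[1],ex[0]])
        u=(W[:,:2]-c)@ex; v=(W[:,:2]-c)@ey; pl=[]
        for s in (1,-1):
            m=(s*v>18)&(s*v<62)&(abs(u)<45)
            A=np.c_[u[m],v[m],np.ones(m.sum())]
            k=np.ones(len(A),bool)
            for _ in range(4):
                co=np.linalg.lstsq(A[k]*[1,1,1] if 0 else A[k]*np.array([1e3,1e3,1e0])*[1e-3,1e-3,1],W[m][k,2],rcond=None)[0]; k=abs(A@co-W[m][:,2])<.006
            pl.append(co)
        # u,v were in metres; ridge: pl0=pl1
        d=pl[0]-pl[1]; v0=-d[2]/d[1]; sl=-d[0]/d[1]
        top=(abs(v)<.012)&(W[:,2]>.062); 
        break
    u*=1;print()
E
cat > blk.py <<'E'
from h import *
F=pickle.load(open("f0.pkl","rb"))
for n,f in zip(("scene","top"),F):
    P=cloud(f); hsv=cv2.cvtColor(f["color"],cv2.COLOR_RGB2HSV); H,S,V=[hsv[...,i].astype(int) for i in range(3)]
    W=P[(H>8)&(H<24)&(S>60)&(V>120)&(np.hypot(P[...,0]-.49,P[...,1]-.22)<.1)&(P[...,2]>.018)]
    yaw=np.radians(14); c=np.array([.493,.222])
    for it in range(4):
        ex=np.array([np.cos(yaw),np.sin(yaw)]); ey=np.array([-ex[1],ex[0]])
        u=(W[:,:2]-c)@ex; v=(W[:,:2]-c)@ey; pl=[]
        for s in (1,-1):
            m=(s*v>.018)&(s*v<.062)&(abs(u)<.045); A=np.c_[u[m],v[m],np.ones(m.sum())]; k=np.ones(len(A),bool)
            for _ in range(4):
                co=np.linalg.lstsq(A[k],W[m][k,2],rcond=None)[0]; k=abs(A@co-W[m][:,2])<.008
            pl.append(co)
        d=pl[0]-pl[1]; t=(abs(v)<.012)&(W[:,2]>.06); q=np.percentile(u[t],[1,99])
        yaw+=np.arctan(-d[0]/d[1]); c=c+ey*(-d[2]/d[1])+ex*q.mean()
    print(n,"crest",c,"yaw",np.degrees(yaw),"slopes",np.arctan([pl[0][1],pl[1][1]]),"len",np.diff(q),"ztop",np.median(W[(abs(v)<.005)][:,2]))
E
python3 blk.py
```

```text
scene handle top 79 [ 0.5512 -0.1702  0.1506] ((549.0328369140625, -170.04217529296875), (21.49433708190918, 26.330570220947266), 77.16437530517578)
 dock lips pca [ 0.0556 -0.9985] ((551.3956909179688, -166.6252899169922), (112.10871887207031, 79.53228759765625), 81.24720764160156)

top handle top 103 [ 0.5476 -0.1702  0.1512] ((548.0134887695312, -171.01513671875), (23.83144187927246, 21.48100471496582), 79.16259002685547)
 dock lips pca [-0.3443 -0.9389] ((549.4609985351562, -166.85597229003906), (115.44371795654297, 77.84071350097656), 80.66045379638672)

scene crest [0.48751327 0.21631049] yaw 12.68538002485962 slopes [-0.55588766  0.6421265 ] len [0.10983376] ztop 0.07009883424006269
top crest [0.48885541 0.21478063] yaw 12.995600459958098 slopes [-0.55036466  0.65062402] len [0.10790289] ztop 0.0710091353391531<stdin>:26: RuntimeWarning: invalid value encountered in scalar divide
```

Create go.py:
```python
# go.py x y z lean(deg, top toward tool +x) yaw(deg): remaining shift (tool axes, mm) and turn (deg)
import sys; from h import *
from scipy.spatial.transform import Rotation as R
def rep(x,y,z,lean,yaw):
    s=bot.observe(); p=np.array(s["position"]); Rc=R.from_euler("xyz",s["tool_rot"])
    # gauge top leans toward +x_tool: rotate about tool y; tool z -> tilt
    Rt=R.from_euler("z",yaw,degrees=True)*R.from_euler("x",180,degrees=True)*R.from_rotvec([0,-lean,0],degrees=True)
    print("t",round(s["clock"],2),"pos",p.round(4),"rpy",np.degrees(s["tool_rot"]).round(1),"F",np.round(s["force"],1),"w",round(s["grip_width"],4),"q",np.round(s["qpos"],2))
    print("shift",(Rc.inv().apply(np.array([x,y,z])-p)*1000).round(1),"turn",np.degrees((Rc.inv()*Rt).as_rotvec()).round(2))
    up=-Rc.as_matrix()[:,2]; print("up",up.round(3))
if __name__=="__main__": rep(*map(float,sys.argv[1:]))
```

```text
(no output)
```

Request:
arm_command([
  [-33,35,0,0,0,0],
  [-33,35,0,0,0,0],
  [-33,35,0,0,0,0],
  [-33,35,0,0,0,0],
  [-33,35,0,0,0,0],
  [-33,35,0,0,0,0],
  [-33,35,0,0,0,0],
  [-33,35,0,0,0,0],
], grip=100, grip_force=60)

```text
clock: 0.9
position: [0.4112, 0.1914, 0.2451]
tool_rot: [-3.139, 0.003, 1.122]
force: [0.9, 1.7, -0.2]
grip_width: 0.0852
```

Request:
arm_command([
  [-33,35,0,0,0,0],
  [-33,35,0,0,0,0],
  [-33,35,0,0,0,0],
  [-33,35,0,0,0,0],
  [-33,35,0,0,0,0],
  [-33,35,0,0,0,0],
])

```text
clock: 1.5
position: [0.5159, -0.0898, 0.2454]
tool_rot: [-3.139, 0.002, 1.123]
force: [0.3, 0.8, -0.3]
grip_width: 0.0856
```

```bash
python3 go.py 0.549 -0.1705 0.2 0 81
```

```text
t 1.5 pos [ 0.5159 -0.0898  0.2454] rpy [-1.799e+02  1.000e-01  6.440e+01] F [ 0.3  0.8 -0.3] w 0.0856 q [-0.1   0.37  0.2   1.88 -0.09  0.91  1.27]
shift [-58.3  64.9  45.3] turn [ -0.15   0.11 -16.64]
up [0.003 0.001 1.   ]
```

Request:
arm_command([
  [-29,32,0,0,0,0],
  [-29,32,0,0,0,0],
  [0,0,10,0,0,-8.5],
  [0,0,10,0,0,-8.5],
  [0,0,0,0,0,0],
])

```text
clock: 2.0
position: [0.549, -0.1818, 0.2232]
tool_rot: [-3.137, 0.004, 1.42]
force: [-0.8, 1.2, -0.6]
grip_width: 0.0854
```

```bash
python3 go.py 0.549 -0.1705 0.2 0 81
```

```text
t 2.0 pos [ 0.549  -0.1818  0.2232] rpy [-179.8    0.2   81.3] F [-0.8  1.2 -0.6] w 0.0854 q [ 0.11  0.48  0.14  1.76 -0.08  0.91  1.71]
shift [11.2 -1.6 23.2] turn [-0.25  0.23  0.35]
up [0.005 0.003 1.   ]
```

Request:
arm_command([
  [11,-1.5,22,-0.25,0.2,0],
  [0,0,20,0,0,0],
  [0,0,20,0,0,0],
  [0,0,15,0,0,0],
  [0,0,10,0,0,0],
  [0,0,0,0,0,0],
])

```text
clock: 2.6
position: [0.5497, -0.169, 0.1353]
tool_rot: [3.14, 0.0, 1.395]
force: [0.3, 0.2, 0.0]
grip_width: 0.0856
```

```bash
python3 go.py 0.549 -0.1705 0.130 0 81
```

```text
t 2.6 pos [ 0.5497 -0.169   0.1353] rpy [179.9   0.   79.9] F [0.3 0.2 0. ] w 0.0856 q [ 0.11  0.59  0.12  1.84 -0.1   0.72  1.68]
shift [-1.6 -0.4  5.3] turn [ 0.09  0.   -1.08]
up [-0.002  0.     1.   ]
```

Request:
arm_command([
  [-1.5,-0.5,5,0,0,-1],
  [0,0,0,0,0,0],
])

```text
clock: 2.8
position: [0.5494, -0.1704, 0.1311]
tool_rot: [3.139, 0.0, 1.412]
force: [-0.6, -0.3, 0.2]
grip_width: 0.0856
```

Request:
arm_command([
  [0,0,0,0,0,0],
  [0,0,0,0,0,0],
  [0,0,0,0,0,0],
  [0,0,0,0,0,0],
  [0,0,0,0,0,0],
  [0,0,0,0,0,0],
  [0,0,0,0,0,0],
  [0,0,0,0,0,0],
], grip=0, grip_force=60)

```text
clock: 3.6
position: [0.5501, -0.1709, 0.1329]
tool_rot: [3.136, 0.0, 1.41]
force: [-0.6, -0.3, 0.2]
grip_width: 0.0233
```

```bash
python3 go.py 0.549 -0.1705 0.130 0 81
python3 - <<'E'
from h import *
a=grab("scene");b=grab("top")
s=cv2.resize(a["color"][170:255,195:290],None,fx=4,fy=4,interpolation=cv2.INTER_CUBIC)
t=cv2.resize(b["color"][185:245,280:375],None,fx=4,fy=4,interpolation=cv2.INTER_CUBIC)
cv2.imwrite("pics/c2.png",np.vstack([s,t])[:,:,::-1])
E
```

```text
t 3.6 pos [ 0.5501 -0.1709  0.1329] rpy [179.7   0.   80.8] F [-0.6 -0.3  0.2] w 0.0233 q [ 0.11  0.59  0.12  1.84 -0.1   0.71  1.7 ]
shift [ 0.2 -1.2  2.9] turn [ 0.3   0.02 -0.19]
up [-0.005  0.001  1.   ]
```

View pics/c2.png

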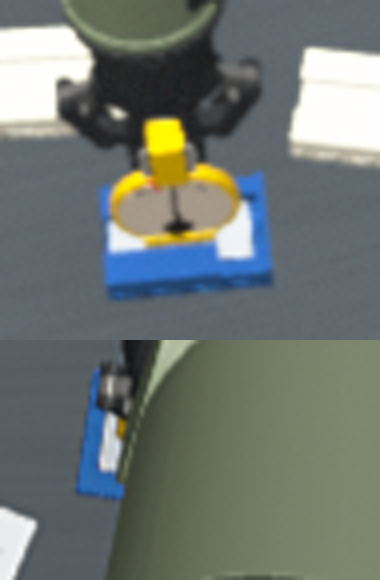

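Request:
arm_command([
  [0,0,-1,0,0,0],
  [-10,0,0,0,0,0],
  [-10,0,0,0,0,0],
  [-10,0,0,0,0,0],
  [-10,0,0,0,0,0],
])

```text
clock: 4.2
position: [0.5429, -0.2126, 0.1335]
tool_rot: [3.138, 0.0, 1.412]
force: [0.3, -0.5, -2.8]
grip_width: 0.0233
```

```bash
python3 go.py 0.532 -0.282 0.134 0 81
```

```text
t 4.2 pos [ 0.5429 -0.2126  0.1335] rpy [179.8   0.   80.9] F [ 0.3 -0.5 -2.8] w 0.0233 q [ 0.19  0.6   0.12  1.82 -0.1   0.72  1.77]
shift [-70.3   0.2  -0.5] turn [ 0.22  0.01 -0.11]
up [-0.004  0.001  1.   ]
```

Request:
arm_command([
  [-12,0,0,0,0,0],
  [-12,0,0,0,0,0],
  [-12,0,0,0,0,0],
  [-12,0,0,0,0,0],
  [-12,0,0,0,0,0],
  [-12,0,0,0,0,0],
  [-5,0,0,0,0,0],
  [0,0,0,0,0,0],
])

```text
clock: 5.0
position: [0.5281, -0.2989, 0.1334]
tool_rot: [3.138, 0.001, 1.408]
force: [-0.3, -0.3, -3.3]
grip_width: 0.0235
```

```bash
python3 go.py 0.532 -0.282 0.134 0 81
python3 - <<'E'
from h import *
a=grab("scene")
s=cv2.resize(a["color"][160:265,165:290],None,fx=4,fy=4,interpolation=cv2.INTER_CUBIC)
cv2.imwrite("pics/c3.png",s[:,:,::-1])
E
```

```text
t 5.0 pos [ 0.5281 -0.2989  0.1334] rpy [1.798e+02 1.000e-01 8.070e+01] F [-0.3 -0.3 -3.3] w 0.0235 q [ 0.34  0.63  0.11  1.75 -0.1   0.76  1.91]
shift [17.3  1.1 -0.7] turn [ 0.21  0.07 -0.35]
up [-0.003  0.002  1.   ]
```

View pics/c3.png

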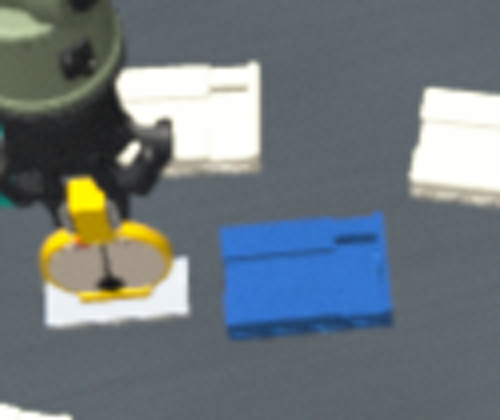

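Request:
arm_command([
  [0,0,-20,0,0,0],
  [0,0,-40,0,0,0],
  [0,0,-40,0,0,0],
  [0,0,-30,0,0,0],
  [0,0,0,0,0,0],
])

```text
clock: 5.55
position: [0.5284, -0.2943, 0.2669]
tool_rot: [3.141, -0.002, 1.412]
force: [0.9, -0.3, -3.7]
grip_width: 0.0232
```

Request:
arm_command([
  [15,-4,0,0,0,0],
  [30,-7,0,0,0,0],
  [36,-9,0,0,0,0],
  [36,-9,0,0,0,0],
  [36,-9,0,0,0,0],
  [36,-9,0,0,0,0],
  [36,-9,0,0,0,0],
  [36,-9,0,0,0,0],
])

```text
clock: 6.35
position: [0.4996, -0.0126, 0.2608]
tool_rot: [-3.135, -0.002, 1.413]
force: [-0.0, 1.0, -3.1]
grip_width: 0.0233
```

```bash
python3 go.py 0.488 0.217 0.25 0 103
```

```text
t 6.35 pos [ 0.4996 -0.0126  0.2608] rpy [-1.796e+02 -1.000e-01  8.100e+01] F [-0.   1.  -3.1] w 0.0233 q [-0.14  0.31  0.06  1.91 -0.03  0.93  1.35]
shift [224.9 -47.4  11.4] turn [ -0.38  -0.16 -22.02]
up [ 0.007 -0.003  1.   ]
```

Request:
arm_command([
  [38,-8,0,0,0,0],
  [38,-8,0,0,0,0],
  [38,-8,0,0,0,0],
  [38,-8,0,0,0,0],
  [38,-8,0,0,0,0],
  [20,-4,0,0,0,0],
  [0,0,0,0,0,-5],
  [0,0,0,0,0,-5],
])

```text
clock: 7.15
position: [0.4754, 0.2237, 0.2538]
tool_rot: [-3.123, -0.003, 1.61]
force: [0.2, -0.5, -3.4]
grip_width: 0.0233
```

Request:
arm_command([
  [0,0,0,0,0,-5],
  [0,0,0,0,0,-5],
  [0,0,0,0,0,0],
])

```text
clock: 7.45
position: [0.4713, 0.2264, 0.2507]
tool_rot: [-3.119, -0.007, 1.799]
force: [0.0, -0.8, -2.4]
grip_width: 0.0229
```

```bash
python3 go.py 0.488 0.217 0.21 0 103
```

```text
t 7.45 pos [0.4713 0.2264 0.2507] rpy [-178.7   -0.4  103.1] F [ 0.  -0.8 -2.4] w 0.0229 q [-0.46  0.37 -0.12  1.85  0.04  0.95  1.2 ]
shift [-13.2  15.1  40.3] turn [-1.27 -0.38  0.09]
up [ 0.023 -0.001  1.   ]
```

Request:
arm_command([
  [-13,15,15,-1.2,-0.4,0],
  [0,0,15,0,0,0],
  [0,0,8,0,0,0],
  [0,0,0,0,0,0],
])

```text
clock: 7.85
position: [0.4861, 0.2185, 0.2093]
tool_rot: [-3.138, 0.0, 1.793]
force: [-0.0, 0.1, -1.8]
grip_width: 0.0235
```

```bash
python3 go.py 0.488 0.217 0.21 0 103
python3 - <<'E'
from h import *
a=grab("scene");b=grab("top"); pickle.dump((a,b),open("f1.pkl","wb"))
print(proj(a,[.488,.217,.13]),proj(b,[.488,.217,.13]))
u,v=proj(a,[.488,.217,.14])[0].astype(int)
s=cv2.resize(a["color"][v-45:v+55,u-60:u+60],None,fx=5,fy=5,interpolation=cv2.INTER_CUBIC); print(u-60,v-45)
cv2.imwrite("pics/c4.png",s[:,:,::-1])
E
```

```text
t 7.85 pos [0.4861 0.2185 0.2093] rpy [-179.8    0.   102.7] F [-0.   0.1 -1.8] w 0.0235 q [-0.45  0.43 -0.11  1.88  0.06  0.84  1.2 ]
shift [-1.9  1.6 -0.7] turn [-0.19  0.01 -0.28]
up [0.003 0.001 1.   ]
[[366.14249057 157.58364321]] [[163.60466473 233.69217976]]
306 110
```

View pics/c4.png

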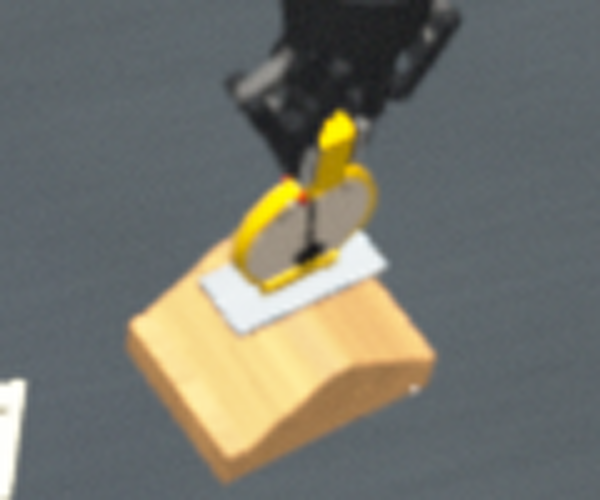

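The gauge is upright over the crest. In the crop the front red tab is at (303,199), left of the needle (308,205–250). Next I measure the tab angle by casting the pixels onto the dial's front plane.

```bash
cat > dial.py <<'E'
from h import *
def dial(f,o,yaw,lean=0,z0=.052,xf=.008,name=None):
    # rectify the +x dial face: returns 0.25 mm/px image, u right=+y_g, pivot centre
    c,s=np.cos(yaw),np.sin(yaw); ex=np.array([c,s,0]); ey0=np.array([-s,c,0]); ez0=np.array([0,0,1.])
    ez=ez0*np.cos(lean)+ey0*np.sin(lean); ey=ey0*np.cos(lean)-ez0*np.sin(lean)
    N=480; k=.25e-3; vv,uu=np.mgrid[:N,:N]
    Y=(uu-N/2)*k; Z=-(vv-N/2)*k+z0
    X=np.array(o)+ex*xf+Y[...,None]*ey+Z[...,None]*ez
    m=proj(f,X.reshape(-1,3)).reshape(N,N,2).astype(np.float32)
    im=cv2.remap(f["color"],m[...,0],m[...,1],cv2.INTER_LINEAR)
    R,G,B=[im[...,i].astype(float) for i in range(3)]
    # pivot from the grey dial disc
    hsv=cv2.cvtColor(im,cv2.COLOR_RGB2HSV); yel=((hsv[...,0]>15)&(hsv[...,0]<35)&(hsv[...,1]>150))
    red=np.clip(R-1.0*np.maximum(G*1.3,B)-25,0,None); red[np.hypot(Y,Z-z0)>.047]=0; red[np.hypot(Y,Z-z0)<.030]=0
    w=red; yr,zr=(w*Y).sum()/w.sum(),(w*(Z-z0)).sum()/w.sum()
    print("red y,z mm",yr*1e3,zr*1e3,"angle",np.arctan2(-yr,zr),"r",np.hypot(yr,zr)*1e3,"n",(w>0).sum()/256)
    hd=yel&(Z-z0>.052)&(Z-z0<.085)&(abs(Y)<.03); print("handle y mm",Y[hd].mean()*1e3)
    dark=np.clip(90-im.max(2).astype(float),0,None)*(np.hypot(Y,Z-z0)<.036)
    for lo,hi in ((-12,6),(8,16),(16,24),(24,32)):
        q=dark*((Z-z0)*1e3>lo)*((Z-z0)*1e3<hi)*(abs(Y)<.016)
        if q.sum(): print("  dark z",lo,hi,"y,z",(q*Y).sum()/q.sum()*1e3,(q*(Z-z0)).sum()/q.sum()*1e3)
    cv2.circle(im,(N//2,N//2),3,(0,255,0),1); cv2.circle(im,(N//2,N//2),180,(0,255,0),1)
    return im
E
python3 - <<'E'
from dial import *
f0=pickle.load(open("f0.pkl","rb"))[0]; f1=pickle.load(open("f1.pkl","rb"))[0]
A=dial(f0,[.549,-.1705,.008],np.radians(-9)); B=dial(f1,[.4865,.218,.0855],np.radians(12.7))
cv2.imwrite("pics/c5.png",cv2.resize(np.hstack([A,B]),(800,400))[:,:,::-1])
E
```

```text
red y,z mm -11.842121030557223 44.161324146195334 angle 0.26199226838234085 r 45.72153082353762 n 0.35546875
handle y mm -0.003951057863879928
  dark z -12 6 y,z -0.08442267999514348 -9.430126674491078
red y,z mm -12.84674109480298 43.528831050382564 angle 0.2869845689274629 r 45.38499630240867 n 1.45703125
handle y mm -4.669650326250628
  dark z -12 6 y,z -0.9584348736213952 -8.154927047208423
  dark z 24 32 y,z -5.125 28.125000000000004
```

View pics/c5.png

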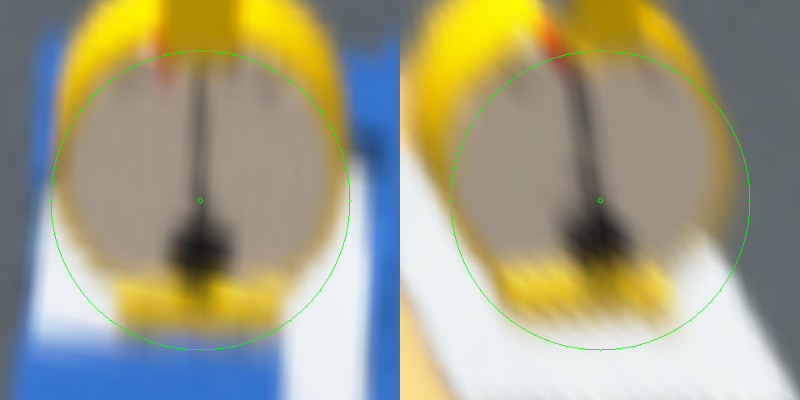

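Request:
arm_command([
  [-1.5,1.5,0,0,0,0],
  [0,0,0,0,0,0],
  [0,0,0,0,0,0],
  [0,0,0,0,0,0],
  [0,0,0,0,0,0],
  [0,0,0,0,0,0],
  [0,0,0,0,0,0],
  [0,0,0,0,0,0],
])

```text
clock: 8.75
position: [0.489, 0.2183, 0.2125]
tool_rot: [3.141, -0.001, 1.793]
force: [-0.5, 0.5, -3.0]
grip_width: 0.0232
```

```bash
cat > sole.py <<'E'
from h import *
def sole(f,ctr,rad=.075,zr=(.05,.13)):
    P=cloud(f); hsv=cv2.cvtColor(f["color"],cv2.COLOR_RGB2HSV); H,S,V=[hsv[...,i].astype(int) for i in range(3)]
    m=(S<50)&(V>170)&(np.hypot(P[...,0]-ctr[0],P[...,1]-ctr[1])<rad)&(P[...,2]>zr[0])&(P[...,2]<zr[1])
    Q=P[m]; k=np.ones(len(Q),bool)
    for _ in range(4):
        A=np.c_[Q[:,:2]-ctr,np.ones(len(Q))]; co=np.linalg.lstsq(A[k],Q[k,2],rcond=None)[0]; k=abs(A@co-Q[:,2])<.006
    n=np.array([-co[0],-co[1],1]); n/=np.linalg.norm(n)
    r=cv2.minAreaRect(Q[k][:,:2].astype(np.float32)*1000)
    print("sole n",k.sum(),"normal",n.round(3),"z_top@ctr",co[2].round(4),"rect",np.round(r[0],1),np.round(r[1],1),round(r[2],1)); return n,co[2],r
E
python3 go.py 0.488 0.217 0.2 0 103
python3 - <<'E'
from sole import *; from dial import *
a=grab("scene");b=grab("top"); pickle.dump((a,b),open("f2.pkl","wb"))
p=bot.observe()["position"]
for f in (a,b): sole(f,p[:2])
A=dial(a,[p[0],p[1],p[2]-.124],np.radians(13))
F=pickle.load(open("f1.pkl","rb"))
for f in F: sole(f,np.array([.4861,.2185]))
cv2.imwrite("pics/c6.png",A[:,:,::-1])
E
```

```text
t 8.75 pos [0.489  0.2183 0.2125] rpy [ 1.799e+02 -1.000e-01  1.027e+02] F [-0.5  0.5 -3. ] w 0.0232 q [-0.45  0.42 -0.11  1.87  0.06  0.85  1.21]
shift [-1.  -1.3 12.5] turn [ 0.06 -0.07 -0.3 ]
up [-0.001 -0.001  1.   ]
sole n 243 normal [-0.005  0.011  1.   ] z_top@ctr 0.0965 rect [487.6 216.8] [ 44.8 102.1] 12.0
sole n 356 normal [0.013 0.006 1.   ] z_top@ctr 0.0968 rect [487.4 216.3] [43.2 99.8] 13.1
red y,z mm -12.98954749933845 43.244976625209496 angle 0.2917973520559537 r 45.153696942249205 n 1.41015625
handle y mm -4.713860037459561
  dark z -12 6 y,z -2.595096004151531 -7.637692440754196
  dark z 8 16 y,z -3.951388888888889 8.75
sole n 249 normal [-0.005  0.004  1.   ] z_top@ctr 0.0935 rect [485.1 217. ] [ 43.4 101.6] 10.4
sole n 350 normal [0.007 0.004 1.   ] z_top@ctr 0.0944 rect [483.9 216.6] [43.4 99.4] 13.2
```

View pics/c6.png

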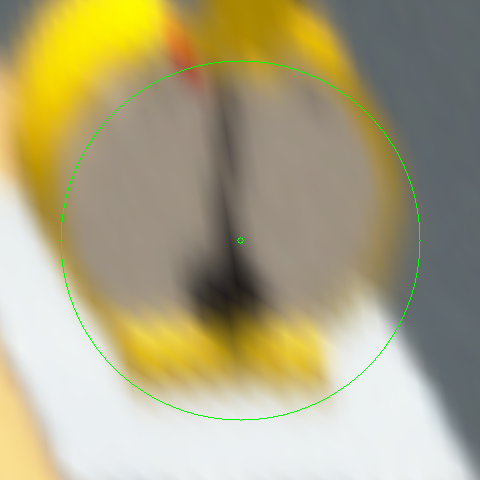

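Request:
arm_command([
  [-0.5,-1,8,0,0,-0.3],
  [0,0,4,0,0,0],
  [0,0,2,0,0,0],
  [0,0,0,0,0,0],
])

```text
clock: 9.25
position: [0.4879, 0.2173, 0.1968]
tool_rot: [3.141, -0.001, 1.798]
force: [-0.5, 0.3, -3.5]
grip_width: 0.0235
```

```bash
python3 go.py 0.488 0.217 0.194 0 103
```

```text
t 9.25 pos [0.4879 0.2173 0.1968] rpy [ 1.80e+02 -1.00e-01  1.03e+02] F [-0.5  0.3 -3.5] w 0.0235 q [-0.45  0.44 -0.11  1.89  0.06  0.81  1.21]
shift [-0.4  0.1  2.8] turn [ 0.02 -0.06  0.03]
up [-0.    -0.001  1.   ]
```

Request:
arm_command([
  [0,0,1.5,0,0,0],
  [0,0,1,0,0,0],
])

```text
clock: 9.45
position: [0.4882, 0.2175, 0.1946]
tool_rot: [3.141, -0.001, 1.798]
force: [-4.1, -2.3, 17.8]
grip_width: 0.0235
```

Request:
arm_command([
  [0,0,1,0,0,0],
])

```text
clock: 9.55
position: [0.4885, 0.2176, 0.1947]
tool_rot: [3.14, -0.001, 1.798]
force: [-7.6, -3.8, 25.9]
grip_width: 0.0235
```

Request:
arm_command([
  [0,0,1,0,0,0],
])

```text
clock: 9.65
position: [0.4885, 0.2176, 0.1946]
tool_rot: [3.139, -0.001, 1.798]
force: [-7.1, -2.6, 18.9]
grip_width: 0.0232
```

Request:
arm_command([
  [0,0,0,0,0,0],
])

```text
clock: 9.75
position: [0.4886, 0.2177, 0.1951]
tool_rot: [3.139, -0.001, 1.798]
force: [-0.6, 0.6, -3.1]
grip_width: 0.023
```

Request:
arm_command([
  [0,0,0,0,0,0],
])

```text
clock: 9.85
position: [0.4887, 0.2177, 0.1952]
tool_rot: [3.138, -0.001, 1.798]
force: [-0.6, -0.2, -3.6]
grip_width: 0.0229
```

Request:
arm_command([
  [0,0,0.6,0,0,0],
  [0,0,0.5,0,0,0],
])

```text
clock: 10.05
position: [0.4891, 0.2179, 0.1946]
tool_rot: [3.137, -0.002, 1.798]
force: [-4.1, -2.0, 15.7]
grip_width: 0.0236
```

Request:
arm_command([
  [0,0,0.5,0,0,0],
])

```text
clock: 10.15
position: [0.4892, 0.2179, 0.1947]
tool_rot: [3.137, -0.002, 1.798]
force: [-4.3, -1.0, 12.6]
grip_width: 0.0233
```

Request:
arm_command([
  [0,0,0.5,0,0,0],
])

```text
clock: 10.25
position: [0.4892, 0.2179, 0.1947]
tool_rot: [3.137, -0.002, 1.798]
force: [-4.5, -2.1, 11.5]
grip_width: 0.0232
```

Request:
arm_command([
  [0,0,0.35,0,0,0],
  [0,0,0.35,0,0,0],
  [0,0,-1,0,0,0],
])

```text
clock: 10.55
position: [0.489, 0.2178, 0.1956]
tool_rot: [3.137, -0.002, 1.797]
force: [0.7, -0.5, -2.7]
grip_width: 0.0233
```

Request:
arm_command([
  [5.2,0,0,0,-2,0],
  [5.2,0,0,0,-2,0],
  [5.2,0,0,0,-2,0],
])

```text
clock: 10.85
position: [0.4864, 0.2313, 0.195]
tool_rot: [3.136, 0.106, 1.793]
force: [-0.1, -0.6, -2.7]
grip_width: 0.0235
```

```bash
cat > rock.py <<'E'
import sys; from go import *
def tgt(th,lift=0.):
    t=np.radians(th); L=.149+lift/1e3; y=np.array([-.225,.974])
    p=np.array([.4885,.2175])+y*L*np.sin(t); return p[0],p[1],.0457+L*np.cos(t),th,103
rep(*tgt(*map(float,sys.argv[1:])))
E
python3 rock.py 6 1; python3 rock.py 16 1
```

```text
t 10.85 pos [0.4864 0.2313 0.195 ] rpy [179.7   6.1 102.7] F [-0.1 -0.6 -2.7] w 0.0235 q [-0.57  0.46 -0.06  1.86  0.17  0.86  1.06]
shift [ 1.7 -1.  -0. ] turn [ 0.27  0.1  -0.28]
up [-0.028  0.102  0.994]
t 10.85 pos [0.4864 0.2313 0.195 ] rpy [179.7   6.1 102.7] F [-0.1 -0.6 -2.7] w 0.0235 q [-0.57  0.46 -0.06  1.86  0.17  0.86  1.06]
shift [27.8 -1.2  2.2] turn [ 0.24 -9.9  -0.3 ]
up [-0.028  0.102  0.994]
```

Request:
arm_command([
  [5.6,-0.3,0,0,-2,0],
  [5.6,-0.3,0,0,-2,0],
  [5.6,-0.3,0,0,-2,0],
  [5.6,-0.3,0,0,-2,0],
  [5.6,-0.3,0,0,-2,-0.3],
])

```text
clock: 11.35
position: [0.4788, 0.2593, 0.1893]
tool_rot: [3.137, 0.288, 1.797]
force: [0.2, -0.3, -3.2]
grip_width: 0.0233
```

```bash
python3 rock.py 16 0
```

```text
t 11.35 pos [0.4788 0.2593 0.1893] rpy [179.7  16.5 103. ] F [ 0.2 -0.3 -3.2] w 0.0233 q [-0.76  0.53  0.01  1.81  0.3   0.97  0.86]
shift [-1.7 -0.   0.9] turn [ 0.28  0.49 -0.04]
up [-0.069  0.276  0.959]
```

Request:
arm_command([
  [-1,0,0.6,0,0.4,0],
  [0,0,0.4,0,0,0],
  [0,0,0.4,0,0,0],
])

```text
clock: 11.65
position: [0.4787, 0.2599, 0.1882]
tool_rot: [3.136, 0.278, 1.8]
force: [-4.0, 2.4, 8.7]
grip_width: 0.0229
```

Request:
arm_command([
  [0,0,0.4,0,0,0],
  [0,0,0.4,0,0,0],
])

```text
clock: 11.85
position: [0.479, 0.2593, 0.1885]
tool_rot: [3.136, 0.275, 1.798]
force: [-5.4, 2.8, 4.9]
grip_width: 0.023
```

Request:
arm_command([
  [0,0,0.4,0,0,0],
  [0,0,0.4,0,0,0],
  [0,0,0.4,0,0,0],
  [0,0,0.4,0,0,0],
])

```text
clock: 12.25
position: [0.4792, 0.2584, 0.1887]
tool_rot: [3.134, 0.266, 1.794]
force: [-5.0, 2.9, 5.8]
grip_width: 0.0235
```

```bash
python3 rock.py 16 0;python3 - <<'E'
from sole import *; from dial import *
from scipy.spatial.transform import Rotation as R
a=grab("scene");b=grab("top"); pickle.dump((a,b),open("f3.pkl","wb"))
s=bot.observe(); up=-R.from_euler("xyz",s["tool_rot"]).as_matrix()[:,2]; p=np.array(s["position"]); o=p-up*.124
lean=np.arctan2(np.hypot(up[0],up[1]),up[2]); print("origin",o,"lean",lean)
for f in (a,b): sole(f,o[:2])
A=dial(a,o,np.radians(13),lean)
u,v=proj(a,o+up*.06)[0].astype(int)
s2=cv2.resize(a["color"][v-24:v+24,u-20:u+20],(400,480),interpolation=cv2.INTER_CUBIC)
cv2.imwrite("pics/c7.png",np.hstack([A[:,40:440],s2])[:,:,::-1])
E
```

```text
t 12.25 pos [0.4792 0.2584 0.1887] rpy [179.6  15.3 102.8] F [-5.   2.9  5.8] w 0.0235 q [-0.74  0.52  0.    1.82  0.29  0.95  0.87]
shift [-0.9 -0.1  0.1] turn [ 0.34 -0.74 -0.22]
up [-0.065  0.255  0.965]
origin [0.4872783  0.22667606 0.06913949] lean 0.2664476713198941
sole n 215 normal [-0.084  0.258  0.962] z_top@ctr 0.0775 rect [484.7 226.2] [ 45.6 100.1] 11.7
sole n 389 normal [-0.065  0.256  0.965] z_top@ctr 0.0776 rect [484.8 226.3] [43.6 95.5] 12.2
red y,z mm -14.8286051138457 42.423204811730905 angle 0.3362649212416303 r 44.940136138205446 n 2.2109375
handle y mm -8.393793527242934
  dark z -12 6 y,z -1.0880432731078742 -8.312876409121328
  dark z 8 16 y,z -8.107142857142858 14.125000000000002
```

View pics/c7.png

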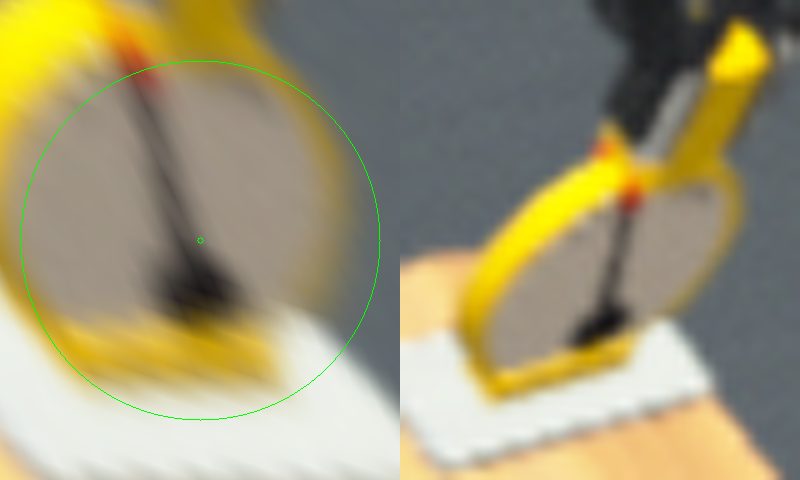

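The right panel shows the needle from the bob (605,320) up to (628,215), pointing straight into the red tab at (630,192). I'll quantify the offset sub-pixel, both here and in the upright frame.

```bash
cat > nd.py <<'E'
from h import *
def nd(f,o,yaw,lean,xf=.008):
    c,s=np.cos(yaw),np.sin(yaw); ex=np.array([c,s,0]); ey0=np.array([-s,c,0]); ez0=np.array([0,0,1.])
    ez=ez0*np.cos(lean)+ey0*np.sin(lean); ey=ey0*np.cos(lean)-ez0*np.sin(lean)
    def plane(uv):
        cc,d=ray(f,uv); q=np.array(o)+ex*xf; X=cc+d*(((q-cc)@ex)/(d@ex))[:,None]; return np.c_[(X-o)@ey,(X-o)@ez]*1e3
    im=f["color"].astype(float); h,w=im.shape[:2]; vv,uu=np.mgrid[:h,:w]
    q=plane(np.c_[uu.ravel(),vv.ravel()]).reshape(h,w,2)-[0,52]
    R,G,B=im[...,0],im[...,1],im[...,2]
    red=np.clip(R-np.maximum(G,B)*1.5-10,0,None)*(np.abs(q[...,0]+11)<11)*(q[...,1]>36)*(q[...,1]<50)*(G<110)
    gy=np.median(im[(np.hypot(q[...,0]+3,q[...,1]-8)<25)].max(1))
    pts=[];wt=[]
    ang=lean
    for v in range(h):
        z=q[v,:,1]; y=q[v,:,0]; m=(z>-2)&(z<38)&(np.abs(y+3+np.tan(ang)*z)<7)
        d=np.clip(gy*.85-im[v].max(1),0,None)*m
        if d.sum()>20:
            u=(d*np.arange(w)).sum()/d.sum(); pts.append([u,v]); wt.append(d.sum())
    P=plane(np.array(pts,float))-[0,52]; k=np.polyfit(P[:,1],P[:,0],1,w=np.sqrt(wt))
    ur=(red*uu).sum()/red.sum(),(red*vv).sum()/red.sum(); r=(plane([ur])-[0,52])[0]
    dy=(r[0]-np.polyval(k,r[1]))*np.cos(np.arctan(k[0]))
    print("rows",len(P),P.round(1).tolist()); print("needle angle",-np.arctan(k[0]),"red px",np.round(ur,2),"mm",r.round(1),"tab-needle",-dy/41,"rad -> mark",lean-dy/41)
E
python3 - <<'E'
from nd import *
A=pickle.load(open("f2.pkl","rb"))[0]; nd(A,np.array([.489,.2183,.0885]),np.radians(13),0)
A=pickle.load(open("f3.pkl","rb"))[0]; nd(A,np.array([.4873,.2267,.0691]),np.radians(13),.266)
E
```

```text
rows 9 [[-3.4, 36.4], [-3.3, 31.9], [-3.6, 27.6], [-3.8, 23.2], [-3.4, 18.4], [-3.7, 14.0], [-3.9, 9.6], [-3.6, 4.8], [-3.4, 0.0]]
needle angle -0.0016495101171371425 red px [366.81 149.59] mm [-13.5  44.6] tab-needle 0.24321687430855066 rad -> mark 0.24321687430855066
rows 9 [[-15.4, 37.6], [-13.8, 33.1], [-12.5, 28.7], [-10.7, 24.0], [-9.3, 19.5], [-9.0, 15.4], [-7.6, 10.8], [-6.2, 6.2], [-4.6, 1.6]]
needle angle 0.2778806871367712 red px [375.62 149.41] mm [-16.2  44.2] tab-needle -0.015527678553048414 rad -> mark 0.2504723214469516
```

Both frames agree: mark ≈ 0.25 rad, current lean 0.266. I'll trim slightly and hold.

Request:
arm_command([
  [0,0,0.4,0,0.3,0],
  [0,0,0.4,0,0,0],
  [0,0,0.4,0,0,0],
  [0,0,0.4,0,0,0],
])

```text
clock: 12.75
position: [0.4796, 0.2568, 0.1892]
tool_rot: [3.133, 0.254, 1.789]
force: [-3.6, 4.9, 4.8]
grip_width: 0.0232
```

```bash
python3 rock.py 14.3 0
```

```text
t 12.75 pos [0.4796 0.2568 0.1892] rpy [179.5  14.5 102.5] F [-3.6  4.9  4.8] w 0.0232 q [-0.73  0.52 -0.    1.82  0.28  0.94  0.88]
shift [-3.7 -0.1  0. ] turn [ 0.36  0.23 -0.47]
up [-0.063  0.243  0.968]
```

Request:
arm_command([
  [0,0,0.4,0.1,-0.15,-0.1],
  [0,0,0.4,0.1,-0.15,-0.1],
  [0,0,0.4,0.1,-0.15,-0.1],
  [0,0,0.4,0.1,-0.15,-0.1],
  [0,0,0.4,0,-0.15,0],
  [0,0,0.4,0,-0.15,0],
  [0,0,0.4,0,-0.15,0],
])

```text
clock: 13.45
position: [0.4805, 0.2572, 0.1892]
tool_rot: [3.138, 0.26, 1.792]
force: [-4.7, 4.1, 5.8]
grip_width: 0.0232
```

```bash
python3 rock.py 14.3 0;python3 - <<'E'
from sole import *; from nd import *
from scipy.spatial.transform import Rotation as R
a=grab("scene");b=grab("top")
s=bot.observe(); up=-R.from_euler("xyz",s["tool_rot"]).as_matrix()[:,2]; p=np.array(s["position"]); o=p-up*.124
lean=np.arccos(up[2]); print("origin",o,"lean",lean,"F",s["force"],"qd",np.abs(s["qd"]).max())
d=np.array([.488,.217])-o[:2]; print("crest rel",d)
for f in (a,b): sole(f,o[:2])
nd(a,o,np.radians(13),lean)
u,v=proj(a,o+up*.06)[0].astype(int)
s2=cv2.resize(a["color"][v-24:v+24,u-20:u+20],(400,480),interpolation=cv2.INTER_CUBIC)
cv2.imwrite("pics/c8.png",s2[:,:,::-1])
E
```

```text
t 13.45 pos [0.4805 0.2572 0.1892] rpy [179.8  14.9 102.7] F [-4.7  4.1  5.8] w 0.0232 q [-0.73  0.52 -0.    1.81  0.28  0.95  0.88]
shift [-3.8 -1.1  0.1] turn [ 0.1   0.6  -0.31]
up [-0.06   0.25   0.966]
origin [0.48785213 0.22619157 0.06934157] lean 0.2600403647452487 F [-4.6298731   4.59509864  5.39656461] qd 0.0023720843412823422
crest rel [ 0.00014787 -0.00919157]
sole n 220 normal [-0.064  0.254  0.965] z_top@ctr 0.0773 rect [485.1 226.7] [ 46.2 103.7] 9.8
sole n 381 normal [-0.052  0.254  0.966] z_top@ctr 0.0777 rect [485.6 225.8] [43.5 95.9] 12.6
rows 8 [[-13.3, 33.7], [-12.0, 29.3], [-11.3, 25.0], [-9.8, 20.5], [-8.5, 16.0], [-7.4, 11.5], [-6.1, 7.0], [-4.7, 2.3]]
needle angle 0.2639524090491173 red px [375.39 150.  ] mm [-15.3  42.4] tab-needle -0.008833089319946821 rad -> mark 0.2512072754253019
```

View pics/c8.png

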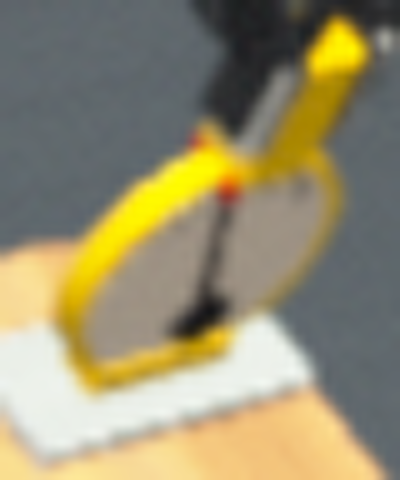

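The crop shows the needle from the bob (205,310) pointing into the red tab (229,188), with the sole on the block. Contact is about 11 N, everything is at rest, and the needle is 0.01 rad off the tab. Handing in.

```bash
python3 -c "
from workcell import bot
s=bot.observe();print(s['force'],s['tool_rot'],s['grip_width'])
print(bot.job_done())"
```

```text
[-4.6298731   4.59509864  5.39656461] [3.13839777 0.26002118 1.79207637] 0.023309598590644624
the job is handed in; nothing more can be done
None
```

I slid the gauge about 128 mm out of the blue dock's open end and carried it to the block. I set it upright on the crest, leaned it towards its own +y side until the needle pointed at the red tab, and handed the job in at about 13.5 s still holding it.

**Last checks:**
- **Needle:** the lean was 0.260 rad by the tool and about 0.26 by the sole's plane in both cameras. The tab measured 0.25 rad, so the needle is about 0.01 rad off its middle (limit 0.07).
- **Crest:** it lies about 9 mm from the sole's middle along the gauge and under 3 mm across it.
- **Squareness:** within about 1° by the tool; one camera's rectangle fit of the sole gave about 3°. The limit is 12°.
- **Force:** contact is about 11 N, worked out from the wrist reading less the gauge's weight. The arm was at rest and the grip firm.

**Not as clean as it could be:**
- **Hard first touch:** the first touch-down briefly peaked near 29 N. That is over the 20 N window but under the 45 N limit. I backed off and touched down again at about 15 N for roughly 0.3 s.
- **Not touching while rocking:** I leaned the gauge with the sole about 1 mm clear of the block and then pressed it down, so it was not touching throughout.
- **Bystanders:** I took no last measurement of the scraper, jar and offcut, but the path stayed well clear of them.

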